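# Load two filter discs into a drying cassette and close its keeper

### The job

Load the drying cassette: slide the blue filter disc fully home into the slot with the blue marks, then the orange one into the slot with the orange marks, keeping each disc level all the time. Then swing the red-knobbed keeper down until it hangs straight across the front of the slots. Let go of everything and leave the grey disc that is already in the cassette, the glassware and the other things on the bench where they are.

Things in the scene. Friction and masses are not known exactly. Their poses are not given: they have to be found in the camera images.
- blue_disc: blue filter-disc carrier, 50 g: flat disc, 80 mm across, 5 mm thick, white filter on top; its straight front edge, 72 mm wide, lies 42 mm to -x of the centre. Origin: centre of the underside; z up, -x points out along the handle. Starts flat on a round steel stand 60 mm high (top 60 mm across), the handle overhanging roughly towards the robot.
- blue_grip (a point): grasp point of the blue disc's handle, at (-95, 0, 29) mm in the disc's frame (same axes). The handle: a flat stub 10 mm wide out to 84 mm from the disc's centre, then a 10 x 10 mm bar, 46 mm long, rising outwards at 60 degrees above level from (-80.5, 0, 3.5) to (-103.5, 0, 43.5) mm. Grasp it across y, fingers leaning along the bar.
- orange_disc: the same carrier in orange, on a stand of its own; which of the two stand places it has is drawn at random. Same axes, sizes and handle as the blue one.
- orange_grip (a point): grasp point of the orange disc's handle, at (-95, 0, 29) mm in the disc's frame (same axes). The handle: a flat stub 10 mm wide out to 84 mm from the disc's centre, then a 10 x 10 mm bar, 46 mm long, rising outwards at 60 degrees above level from (-80.5, 0, 3.5) to (-103.5, 0, 43.5) mm. Grasp it across y, fingers leaning along the bar.
- cassette: fixed drying cassette, front (-x) towards the robot, x into the slots; place, yaw and height vary. Origin: centre of its underside, below the seated discs. Clear side walls 86 mm apart inside, with white teeth 13 mm deep, 15 mm thick; 4 slots 11 mm high at 26 mm pitch, floors 30, 56, 82, 108 mm up. Slots' front edges at x = -42 mm; rear posts stop a disc when centred at x = 0.
- slot_blue (a point): blue-marked slot of the cassette (second from below; blue marks on the teeth that form its floor): point on the slot floor where the centre of the disc's underside must come to rest. Axes as the cassette's: a seated disc has the same axes, its handle sticking out in front. It is fully home against the rear stops.
- slot_orange (a point): the same point of the orange-marked slot, the top one, 52 mm above the blue slot's point (an empty unmarked slot lies between).
- fan_hood (a point): centre of the underside of the white fan hood over the cassette, 104 mm wide (y), 112 mm deep (x), 50 mm high; its front edge is 56 mm to -x of this point and 66 mm to -x of the slots' points, 67 mm above the orange one. It overhangs the handles: hold them there with the gripper leaning back, fingers pointing down and into the cassette some 30 degrees from vertical.
- keeper (a joint): hinge of the keeper, a steel blade 10 mm wide, 6 mm thick, reaching 125 mm down from its pivot, turning in a plane just before the slots. 0 = closed, hanging straight down across the slots' +y ends (hard stop); positive (rad) = swung out to the cassette's +y side and up, 1.57 = level. Starts at 1.1 to 1.6; a stiff hinge (0.07 N m) holds it where it is left.
- keeper_knob (a point): middle of the keeper's red knob, a bar 14 mm in diameter and 35 mm long sticking out to the cassette's -x (towards the robot). It sits on a lug: seen along the cassette's axes it is 34 mm to +y and 85 mm below the pivot when closed; 92 mm from the hinge axis.
- keeper_pivot (a point): a point on the keeper's hinge axis (which runs along the cassette's x); in the cassette's axes it lies at (-50, 34, 42) mm from point slot_orange. The knob's middle is 23 mm to -x of it.
- blank_disc: grey disc carrier of the same 80 mm disc, with only a short tab (to 56 mm from the centre), lying in the lowest slot, 26 mm below the blue one: leave alone. Origin: centre of its underside.
- blue_stand: fixed round stand, 60 mm high, under the blue disc at the start. Origin: centre of its foot.
- orange_stand: fixed round stand, 60 mm high, under the orange disc at the start. Origin: centre of its foot.
- reagent_bottle: amber bottle, 66 mm diameter, 160 mm high, leave alone. Origin: centre of its underside.
- beaker: glass beaker, 70 mm diameter, 90 mm high, leave alone. Origin: centre of its underside.
- petri_dish: petri dish, 94 mm diameter, 17 mm high, leave alone. Origin: centre of its underside.
- jar: white jar with blue cap, 60 mm diameter, 70 mm high, leave alone. Origin: centre of its underside.
- spatula: spatula lying on the bench, leave alone.
Things that resemble listed ones, but are neither listed nor needed, are in the scene too. Leave any purple look-alike of the orange_disc alone. Leave any yellow look-alike of the blue_disc alone.

How it is judged:
On the way, in this order (a step that is already met when the one before it is completed fails the run):
1. the blue disc is fully in the blue-marked slot (x of blue_disc in the frame of slot_blue between -0.006 and 0.006 m and y of blue_disc in the frame of slot_blue between -0.006 and 0.006 m and z of blue_disc in the frame of slot_blue between -0.003 and 0.003 m and angle between the z axis of blue_disc and the z axis of slot_blue, either way round below 0.09 rad), for 0.2 s.
2. the orange disc is fully in the orange-marked slot (x of orange_disc in the frame of slot_orange between -0.006 and 0.006 m and y of orange_disc in the frame of slot_orange between -0.006 and 0.006 m and z of orange_disc in the frame of slot_orange between -0.003 and 0.003 m and angle between the z axis of orange_disc and the z axis of slot_orange, either way round below 0.09 rad), for 0.2 s.
3. the keeper hangs closed (value of joint keeper below 0.1 rad), for 0.2 s.
At the end, for the whole second after the job is handed in: Both discs at rest in their own marked slots, centres within 6 mm (in depth and sideways) and 3 mm (in height) of the slot points and level within 5 degrees, and the keeper within 0.1 rad of hanging straight down (all of step 1 and all of step 2 and value of joint keeper below 0.1 rad and linear speed of each of blue_disc, orange_disc below 0.02 m/s); the robot touches nothing.
It fails at once if a filter disc tipped more than 26 degrees from level (angle between any of blue_disc, orange_disc's own z axis and vertical above 0.45 rad).
It fails at once if the grey disc moved by more than 10 mm (distance of blank_disc from where it was at the start of the episode above 0.01 m).
It fails at once if a bystander moved by more than 30 mm (distance of any of reagent_bottle, beaker, petri_dish, jar, spatula from where it was at the start of the episode above 0.03 m).
It also fails if it takes over 72 s, if anything falls off the work surface, if the arm or the gripper's body presses on something with over 40 N, if the wrist force passes 120 N, or if a joint passes its speed limit or range.

### The arm

A 6-joint arm with a two-finger parallel gripper is mounted at the origin on the work surface. World frame = base frame: x ahead of the robot, y to its left, z up, the work surface at z = 0. Lengths are in m, angles in rad, forces in N, time in s.
With the tool pointing down it reaches from about 0.325 to 0.85 m from the base axis. Payload 15.5 kg.
Tool frame: the origin (TCP) lies between the finger pads; the fingertips stand manip.tip_extent ahead of it and the grasp point (between the pads) lies 11 mm behind it (manip.tip_extent is the distance from the TCP to the fingertips, in m); z points along the fingers, y is the line along which they close (so a half turn about z gives the same grasp; the last joint's range is limited). The gripper opens to 91 mm and grips with 3 to 60 N. Pads are 32 mm wide; open, the fingers measure 118 mm over their backs; the gripper's body (76 mm by 178 mm) begins 60 mm behind the grasp point.
Start: joints at [-1.238, 0.494, 1.345, -0, 1.302, -0.096], TCP at [0.259, -0.569, 0.222] pointing down, gripper open.
Joint ranges: [-2.91, 2.91], [-0.82, 2.16], [0.22, 2.67], [-1.22, 4.37], [0.12, 2.79], [-3.08, 3.08]. Speed limits (rad/s): [1.89, 1.89, 2.57, 3.01, 3.01, 3.01].

### API

Orientations are given as a unit quaternion [x, y, z, w].
In Python, from cell import manip, grab_frame, calibration gives the robot as it stands. Calls block until the motion is done:
- manip.move_to(position, orientation): joint-space move of the TCP to a pose.
- manip.move_straight(position, feed=0.15, ori=None, force_limit=None): straight line of the TCP; ori=None keeps the orientation; feed is the mean speed in m/s. With force_limit (N) it stops when the force on the tool has changed by that much, and returns True; else False.
- manip.move_joints(angles): joint-space move.
- manip.open_jaws() and manip.grab(strength=None): open the fingers fully, or close them until they stop; strength is the grip in N (None keeps the last).
- manip.hold(seconds).
- manip.inverse_kinematics(position, orientation): joint angles nearest the present ones, or None.
- manip.read_state(): the state.
- grab_frame(name): name is "scene" or "top" or "wrist"; returns (picture, depth): 384x512x3 uint8, red, green, blue; 384x512 float32, m along the optical axis (not along the pixel's ray), 0 where there is no reading.
- calibration(name): a dict with "intrinsics" (3x3 intrinsics, pixels), "rvec" (rotation vector, rad) and "tvec" (3), from world to camera coordinates, as OpenCV has them; the wrist camera has in their place "T_tool_cam" (4x4, takes a point from camera to tool coordinates, whose origin is the TCP and whose axes are the flange's). Camera axes: x right, y down, z forward; pixel columns grow to the right and rows downward; lengths in m; the calibration is good to about 2 mm. A picture is of the moment at which its call begins: read the wrist's pose just before it. calibration takes no time and is no camera call.
A pose or a line that the arm cannot do raises manip.PlanningError and nothing moves.
- manip.hand_in(): hands the job in; it is judged then, once.
The state is a dict: "time_s": time; "joint_positions": joint angles; "joint_vel": joint speeds; "effort": joint torques, N m; "tcp_pos": TCP position; "eef_rot": TCP orientation; "contact_force": force on the tool from outside, world axes, zero at the start; "torque": the same for the moment, N m; "grip_width": finger opening in m; "grasp_force": force on a finger pad.
Only numpy, scipy, OpenCV 4.12 (cv2) and the standard library are available. Lean on these libraries where they do the work, as an engineer would, in place of code of your own. Each camera call takes 0.05 s, during which the arm holds its last target. There are 200 camera calls.

## Working session

There is one attempt and no reset: what is moved stays moved. The work goes in short steps, each a Python script; the robot and the scene stay as the last script left them, time stands still between calls to the robot, and variables do not carry over. Pictures are saved under pics/ and viewed, at most 10 in all, crops included, and the job is handed in when it is done.

```bash
ls; mkdir -p pics; cat > h.py <<'E'
import numpy as np, cv2
from cell import manip, grab_frame, calibration
from scipy.spatial.transform import Rotation as R
def cam(name):
    c=calibration(name); K=np.array(c["intrinsics"])
    if name=="wrist":
        s=manip.read_state(); T=np.eye(4); T[:3,:3]=R.from_quat(s["eef_rot"]).as_matrix(); T[:3,3]=s["tcp_pos"]
        return K,T@np.array(c["T_tool_cam"])
    Rm=cv2.Rodrigues(np.array(c["rvec"],float))[0]; T=np.eye(4); T[:3,:3]=Rm.T; T[:3,3]=-Rm.T@np.array(c["tvec"],float).ravel()
    return K,T
def shot(name,save=None):
    K,T=cam(name); p,d=grab_frame(name)
    if save: cv2.imwrite("pics/"+save,p[:,:,::-1])
    return p,d,K,T
def cloud(d,K,T):
    v,u=np.mgrid[:d.shape[0],:d.shape[1]]
    P=np.stack([(u-K[0,2])/K[0,0]*d,(v-K[1,2])/K[1,1]*d,d],-1)
    return P@T[:3,:3].T+T[:3,3]
def ray(uv,z,K,T):
    r=T[:3,:3]@np.linalg.solve(K,[uv[0],uv[1],1]); return T[:3,3]+r*(z-T[2,3])/r[2]
E
python3 - <<'E'
from h import *
a=shot("scene");b=shot("top")
for n,s in (("s",a),("t",b)):
    cv2.imwrite(f"pics/{n}0.png",cv2.resize(s[0][:,:,::-1],(800,600),interpolation=cv2.INTER_CUBIC)); np.savez(f"{n}0.npz",p=s[0],d=s[1],K=s[2],T=s[3])
    print(s[3].round(3),s[2])
print(manip.tip_extent,manip.read_state())
E
```

```text
pics
[[-0.364  0.514 -0.776  1.365]
 [ 0.931  0.209 -0.298  0.226]
 [ 0.009 -0.832 -0.555  0.765]
 [ 0.     0.     0.     1.   ]] [[370.5838248    0.         253.40802663]
 [  0.         370.5838248  192.77405726]
 [  0.           0.           1.        ]]
[[ 1.000e-03 -9.960e-01  8.700e-02  3.570e-01]
 [-1.000e+00  1.000e-03  1.600e-02 -1.010e-01]
 [-1.600e-02 -8.700e-02 -9.960e-01  1.786e+00]
 [ 0.000e+00  0.000e+00  0.000e+00  1.000e+00]] [[497.14237281   0.         261.78349964]
 [  0.         497.14237281 189.52976319]
 [  0.           0.           1.        ]]
0.008 {'time_s': 0.1, 'joint_positions': array([-1.23854200e+00,  4.94109442e-01,  1.34603903e+00, -1.60946688e-05,
        1.30249164e+00, -9.54621261e-02]), 'joint_vel': array([ 4.01614168e-05, -2.42769645e-03,  8.57638385e-04, -2.14189396e-04,
       -6.25624247e-04,  6.93320260e-04]), 'effort': array([-8.35867177e-04, -8.80246782e+01, -3.82545018e+01,  7.07915146e-02,
        4.83552378e-02, -2.63420918e-05]), 'tcp_pos': array([ 0.25916266, -0.5683891 ,  0.22141531]), 'eef_rot': array([ 9.77218764e-01,  2.12233864e-01, -6.95668500e-05, -5.19147501e-04]), 'contact_force': array([ 0.52306296, -0.77730516, -0.05611108]), 'torque': array([-0.01524879, -0.02985886,  0.03835879]), 'grasp_force': 0.0, 'grip_width': 0.09135918861634419}
```

View pics/s0.png

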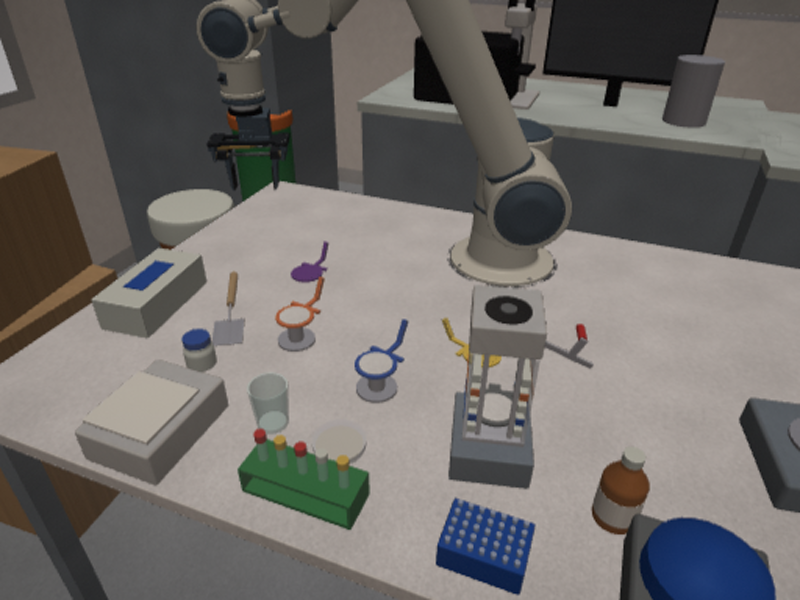

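View pics/t0.png

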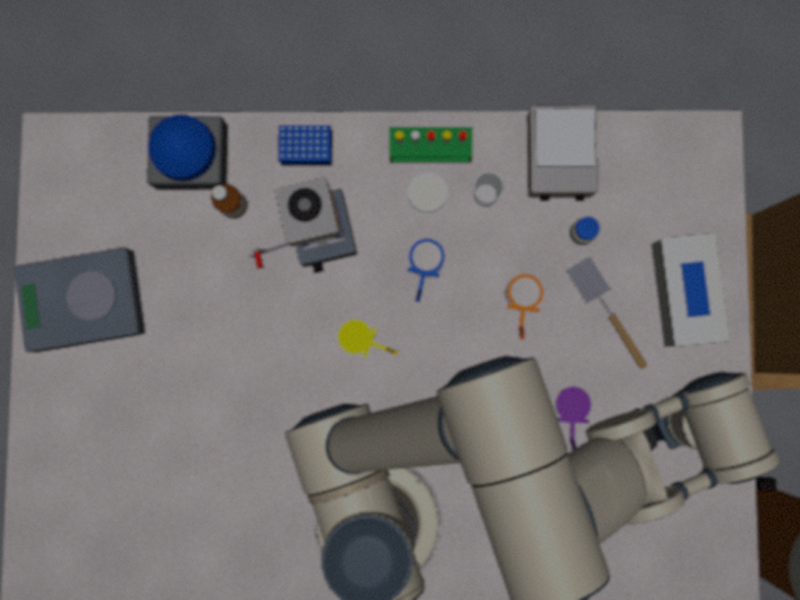

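Scene view (800x600): the blue ring is on its stand at (378,365) and the orange one on its stand at (296,317). The look-alikes lie flat on the bench without stands: yellow at (480,353) and purple at (310,270). The cassette is at (495,385), and the keeper's red knob is at (581,331), swung out. Next I measure roughly from the depth data.

```bash
cat > m.py <<'E'
from h import *
for n in "ts":
    f=np.load(n+"0.npz"); p,d,K,T=f["p"],f["d"],f["K"],f["T"]; C=cloud(d,K,T); hsv=cv2.cvtColor(p,cv2.COLOR_RGB2HSV)
    ok=(d>0)
    def reg(x0,x1,y0,y1): return ok&(C[...,0]>x0)&(C[...,0]<x1)&(C[...,1]>y0)&(C[...,1]<y1)
    H,S=hsv[...,0],hsv[...,1]
    for col,m in (("blue",(H>105)&(H<125)&(S>110)),("orange",(H>5)&(H<18)&(S>130)),("red",((H<4)|(H>175))&(S>150))):
        m=m&ok&(C[...,2]>0.035)&(C[...,0]>0.2)&(C[...,0]<0.75)&(C[...,1]>-.45)&(C[...,1]<0.35)
        k,lab,st,ce=cv2.connectedComponentsWithStats(m.astype(np.uint8),connectivity=8)
        for i in range(1,k):
            if st[i,4]<8: continue
            q=C[lab==i]; print(n,col,st[i],ce[i].round(),"med",np.median(q,0).round(3),"lo",np.percentile(q,3,0).round(3),"hi",np.percentile(q,97,0).round(3))
            r=q[abs(q[:,2]-.064)<.006]
            if len(r)>25:
                A=np.c_[2*r[:,:2],np.ones(len(r))]; s=np.linalg.lstsq(A,(r[:,:2]**2).sum(1),rcond=None)[0]; print("  circle",s[:2].round(4),np.sqrt(s[2]+s[0]**2+s[1]**2).round(4))
                b=q[q[:,2]>.08]; print("  bar",len(b),b.mean(0).round(4) if len(b) else 0)
    m=reg(.4,.75,-.1,.35)&(C[...,2]>.2)
    if m.any():
        q=C[m]; print(n,"hood z",np.percentile(q[:,2],[5,50,90,98]).round(4))
        zt=np.percentile(q[:,2],60); m2=q[abs(q[:,2]-zt)<.008]; 
        print(cv2.minAreaRect(m2[:,:2].astype(np.float32)*1000))
E
python3 m.py
```

```text
t blue [369 142   2   9  14] [370. 146.] med [ 0.658 -0.449  0.069] lo [ 0.645 -0.45   0.058] hi [ 0.672 -0.445  0.075]
t blue [263 153  20   8  27] [273. 156.] med [ 0.628 -0.116  0.064] lo [ 0.613 -0.143  0.056] hi [ 0.636 -0.08   0.073]
t blue [262 162  22  24 100] [272. 173.] med [ 0.563 -0.101  0.065] lo [ 0.527 -0.147  0.06 ] hi [ 0.596 -0.077  0.072]
  circle [ 0.5727 -0.1087] 0.0286
  bar 0 0
t orange [139 119  15  17 144] [147. 128.] med [0.714 0.322 0.099] lo [0.698 0.308 0.08 ] hi [0.746 0.345 0.114]
t orange [325 176  22  40 141] [334. 194.] med [ 0.485 -0.322  0.065] lo [ 0.424 -0.364  0.055] hi [ 0.554 -0.293  0.096]
  circle [ 0.508  -0.3281] 0.039
  bar 11 [ 0.4254 -0.3165  0.0958]
t red [163 161   4  10  27] [165. 165.] med [0.572 0.234 0.22 ] lo [0.555 0.228 0.214] hi [0.586 0.24  0.228]
t hood z [0.2259 0.2922 0.2976 0.3007]
((657.6555786132812, 127.13784790039062), (113.20890045166016, 104.48588562011719), 13.199102401733398)
s blue [227 205  33  37 182] [246. 227.] med [ 0.566 -0.094  0.066] lo [ 0.501 -0.144  0.063] hi [ 0.634 -0.072  0.1  ]
  circle [ 0.5857 -0
[... 473 characters left out ...]
0.362  0.062] hi [ 0.553 -0.29   0.099]
  circle [ 0.5039 -0.3275] 0.0431
  bar 19 [ 0.4254 -0.3157  0.0936]
s orange [301 249   6   5  17] [303. 251.] med [0.716 0.104 0.166] lo [0.713 0.099 0.162] hi [0.718 0.109 0.172]
s orange [333 253   5   4  18] [335. 254.] med [0.699 0.176 0.167] lo [0.697 0.171 0.162] hi [0.701 0.181 0.172]
s orange [384 296  25  22 317] [395. 306.] med [0.74  0.325 0.101] lo [0.721 0.309 0.073] hi [0.749 0.348 0.118]
s red [369 208   6   9  39] [371. 212.] med [0.572 0.234 0.219] lo [0.558 0.228 0.216] hi [0.585 0.242 0.221]
s hood z [0.2023 0.2896 0.2954 0.297 ]
((656.5861206054688, 128.03131103515625), (114.34210968017578, 103.96769714355469), 13.176685333251953)
```

```bash
cat >> h.py <<'E'
def Q(yaw,tilt=30):
    "tool orientation: y = frame's y, z leaning `tilt` deg from down towards frame's +x"
    t=np.radians(tilt); z=np.array([np.sin(t),0,-np.cos(t)]); y=np.array([0,1.,0]); M=np.c_[np.cross(y,z),y,z]
    return R.from_euler("z",yaw)*R.from_matrix(M)
def pose(o,yaw,grip=(-.095,0,.029),back=0.,tilt=30,flip=False):
    "TCP pose grasping point grip of a frame at o with yaw, retracted by back"
    r=Q(yaw,tilt); g=np.array(o)+R.from_euler("z",yaw).apply(grip)
    if flip: r=r*R.from_euler("z",np.pi)
    return g+r.apply([0,0,.011-back]), r.as_quat()
E
python3 - <<'E'
from h import *
print(np.array(calibration("wrist")["T_tool_cam"]).round(3),np.array(calibration("wrist")["intrinsics"]).round(1))
b=([.585,-.108,.06],np.radians(-12.6)); o=([.506,-.3285,.06],np.radians(-8.5)); y=np.radians(13.3)
for nm,(c,yw) in dict(b=b,o=o,sb=([.667,.130,.125],y),so=([.667,.130,.177],y),sb0=([.667-.146,.130-.034,.128],y),so0=([.667-.146,.130-.034,.18],y)).items():
    for fl in (0,1):
        for bk in (0,.12):
            q=manip.inverse_kinematics(*pose(c,yw,back=bk,flip=fl)); print(nm,fl,bk,None if q is None else q.round(2))
E
```

```text
[[ 0.001 -0.958 -0.286  0.081]
 [ 1.     0.001 -0.    -0.001]
 [ 0.    -0.286  0.958 -0.162]
 [ 0.     0.     0.     1.   ]] [[275.5   0.  255.9]
 [  0.  275.5 193.6]
 [  0.    0.    1. ]]
b 0 0 [-0.33  0.51  2.24  2.73  0.14  1.88]
b 0 0.12 [-0.36  0.16  2.24  0.31  0.23 -1.99]
b 1 0 [-0.33  0.51  2.24  2.73  0.14 -1.26]
b 1 0.12 [-0.36  0.16  2.24  0.31  0.23  1.15]
o 0 0 [-1.02  0.53  2.13  1.26  0.41  2.68]
o 0 0.12 None
o 1 0 [-1.02  0.53  2.13  1.26  0.41 -0.46]
o 1 0.12 [-1.16  0.24  2.11  0.78  0.65 -0.04]
sb 0 0 [ 0.02  0.41  1.98  0.41  0.26 -2.15]
sb 0 0.12 [-0.01  0.14  1.97  0.24  0.53 -1.99]
sb 1 0 [0.02 0.41 1.98 0.41 0.26 0.99]
sb 1 0.12 [-0.01  0.14  1.97  0.24  0.53  1.15]
so 0 0 [ 0.02  0.31  1.92  0.26  0.41 -1.99]
so 0 0.12 [-0.01  0.07  1.89  0.19  0.69 -1.93]
so 1 0 [0.02 0.31 1.92 0.26 0.41 1.15]
so 1 0.12 [-0.01  0.07  1.89  0.19  0.69  1.21]
sb0 0 0 [-0.09  0.26  2.31  1.17  0.17 -3.01]
sb0 0 0.12 [-0.18 -0.11  2.23  0.38  0.57 -2.26]
sb0 1 0 [-0.09  0.26  2.31  1.17  0.17  0.13]
sb0 1 0.12 [-0.18 -0.11  2.23  0.38  0.57  0.88]
so0 0 0 [-0.09  0.11  2.23  0.49  0.34 -2.32]
so0 0 0.12 [-0.18 -0.21  2.12  0.29  0.77 -2.15]
so0 1 0 [-0.09  0.11  2.23  0.49  0.34  0.82]
so0 1 0.12 [-0.18 -0.21  2.12  0.29  0.77  0.99]
```

```bash
python3 - <<'E'
from h import *
b=([.585,-.108,.06],np.radians(-12.6)); y=np.radians(13.3)
for t in (15,20,24):
  for c,yw,bk in ((b[0],b[1],0),(b[0],b[1],.1),([.521,.096,.128],y,0),([.667,.13,.128],y,0)):
    q=manip.inverse_kinematics(*pose(c,yw,back=bk,flip=1,tilt=t)); print(t,bk,None if q is None else q.round(2))
manip.move_to(*pose(*b,back=.12,flip=1,tilt=20))
s=shot("wrist"); np.savez("w1.npz",p=s[0],d=s[1],K=s[2],T=s[3]); cv2.imwrite("pics/w1.png",s[0][:,:,::-1])
print(manip.read_state()["time_s"])
E
```

```text
15 0 [-0.31  0.47  2.02  0.06  0.39  1.43]
15 0.1 [-0.32  0.25  1.97  0.04  0.66  1.44]
15 0 [-0.02  0.26  2.09  0.12  0.54  1.23]
15 0 [0.06 0.43 1.76 0.07 0.69 1.35]
20 0 [-0.32  0.47  2.09  0.14  0.23  1.34]
20 0.1 [-0.33  0.23  2.06  0.08  0.51  1.4 ]
20 0 [-0.04  0.25  2.16  0.23  0.4   1.1 ]
20 0 [0.05 0.41 1.83 0.12 0.56 1.3 ]
24 0 None
24 0.1 [-0.34  0.22  2.13  0.13  0.38  1.34]
24 0 [-0.06  0.25  2.22  0.41  0.3   0.91]
24 0 [0.04 0.41 1.89 0.18 0.44 1.23]
2.0583
```

View pics/w1.png

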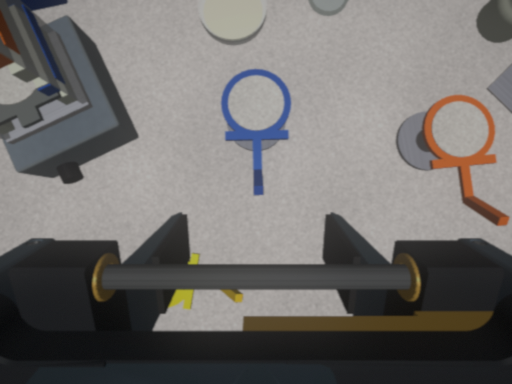

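The wrist view shows the blue ring centred at (256,103) with its bar end at (258,183), on a grey stand. Orange is at (459,128). Next I compute both poses by casting rays.

```bash
cat >> h.py <<'E'
def disc(p,K,T,col,zb,near=None):
    "centre (underside xy) and yaw of a level carrier whose underside is at zb"
    h=cv2.cvtColor(p,cv2.COLOR_RGB2HSV); H,S,V=cv2.split(h)
    m=((H>105)&(H<125)&(S>110)) if col=="blue" else ((H>3)&(H<18)&(S>140))
    cs,hi=cv2.findContours((m*255).astype(np.uint8),cv2.RETR_CCOMP,cv2.CHAIN_APPROX_NONE)
    holes=[(cv2.contourArea(c),c,hi[0][i][3]) for i,c in enumerate(cs) if hi[0][i][3]>=0]
    if near is not None: holes=[x for x in holes if np.hypot(*(x[1][:,0].mean(0)-near))<60]
    a,c,par=max(holes,key=lambda x:x[0])
    g=lambda pts,z: np.array([ray(q,z,K,T)[:2] for q in pts])
    (x0,y0),r0=cv2.minEnclosingCircle((g(c[:,0],zb+.005)*1e3).astype(np.float32))
    W=g(c[:,0],zb+.005); A=np.c_[2*W,np.ones(len(W))]; s=np.linalg.lstsq(A,(W**2).sum(1),rcond=None)[0]; ctr=s[:2]
    O=g(cs[par][:,0],zb+.005); rr=O-ctr; rad=np.hypot(*rr.T)
    far=rr[(rad>.050)&(rad<.078)]   # plate ends / stub
    far2=rr[(rad>.058)&(rad<.076)]  # stub only
    d=-far2.mean(0); yaw=np.arctan2(d[1],d[0])
    return ctr,yaw,np.sqrt(s[2]+s[:2]@s[:2]),np.hypot(*d),rad.max()
E
python3 - <<'E'
from h import *
f=np.load("w1.npz");p,d,K,T=[f[k] for k in "pdKT"]
for c in ("blue","orange"): print(c,disc(p,K,T,c,.06,dict(blue=(256,103),orange=(459,128))[c]))
# depth check of disc heights
C=cloud(d,K,T); print(C[103,256],C[128,459],C[183,258], C[60,330])
E
```

```text
blue (array([ 0.5957562 , -0.10987899]), np.float64(-0.19662557560033916), np.float64(0.033412563355291656), np.float64(0.06688142882889409), np.float64(0.09117042455107642))
orange (array([ 0.51586828, -0.32835657]), np.float64(-0.13998217598535737), np.float64(0.033381899840155965), np.float64(0.0667898804066871), np.float64(0.1166183970423335))
[ 0.59451126 -0.11002819  0.06556812] [ 0.51669707 -0.32826325  0.0643283 ] [ 0.5018889  -0.09134552  0.09999943] [ 0.65797868 -0.23021862 -0.00185562]
```

```bash
python3 - <<'E'
from h import *
b=([.5957,-.1099,.06],-.1966)
manip.move_to(*pose(*b,back=.07,flip=1,tilt=20))
print(manip.move_straight(pose(*b,flip=1,tilt=20)[0],feed=.1,force_limit=15))
manip.grab(25); s=manip.read_state(); print(s["grip_width"],s["grasp_force"],s["tcp_pos"]-pose(*b,flip=1,tilt=20)[0])
p=s["tcp_pos"].copy(); p[2]+=.085
manip.move_straight(p,feed=.1)
s=shot("wrist","w2.png"); np.savez("w2.npz",p=s[0],d=s[1],K=s[2],T=s[3])
st=manip.read_state(); print(st["time_s"],st["tcp_pos"],st["eef_rot"],st["grip_width"])
print(disc(*[s[0],s[2],s[3]],"blue",.145))
s=shot("scene","s2.png"); np.savez("s2.npz",p=s[0],d=s[1],K=s[2],T=s[3])
E
```

```text
False
0.009841038523671632 24.99959886074066 [8.11520987e-07 7.01893167e-06 1.22083347e-05]
5.5 [ 0.5058433  -0.09197652  0.16302586] [ 0.98014838 -0.09670097  0.17225427  0.01692771] 0.009551153536094715
(array([ 0.5953712 , -0.10924698]), np.float64(-0.19838752604812362), np.float64(0.03272327614518675), np.float64(0.06694656064768846), np.float64(0.10818856276275762))
```

View pics/s2.png

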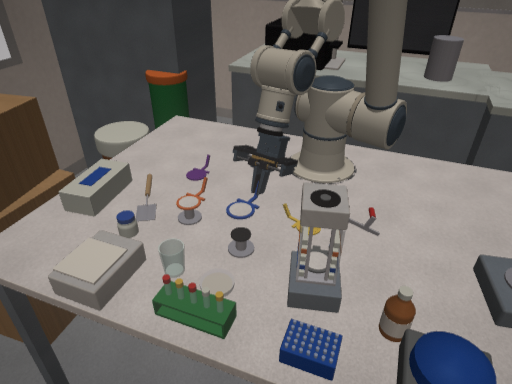

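```bash
python3 - <<'E'
from h import *
f=np.load("w2.npz");p,d,K,T=[f[k] for k in "pdKT"]; C=cloud(d,K,T)
def plane(m,C):
    q=C[m]; c=np.median(q,0); q=q[abs(q[:,2]-c[2])<.02]; c=q.mean(0); A=np.c_[q[:,:2]-c[:2],np.ones(len(q))]; s=np.linalg.lstsq(A,q[:,2],rcond=None)[0]; return c.round(4),s.round(4),len(q)
m=(np.hypot(C[...,0]-.595,C[...,1]+.109)<.030)&(C[...,2]>.1)&(d>0); print("wrist disc plane",plane(m,C))
f=np.load("s2.npz");p,d,K,T=[f[k] for k in "pdKT"]; C=cloud(d,K,T)
m=(np.hypot(C[...,0]-.595,C[...,1]+.109)<.028)&(C[...,2]>.1)&(d>0); print("scene disc plane",plane(m,C))
f=np.load("w1.npz");pw,dw,Kw,Tw=[f[k] for k in "pdKT"]; Cw=cloud(dw,Kw,Tw)
m=(np.hypot(Cw[...,0]-.5955,Cw[...,1]+.109)<.030)&(dw>0); print("wrist before",plane(m,Cw))
f0=np.load("s0.npz"); C0=cloud(f0["d"],f0["K"],f0["T"]); m=(np.hypot(C0[...,0]-.5955,C0[...,1]+.109)<.028)&(f0["d"]>0); print("scene before",plane(m,C0))
# hood top in scene, cassette base top, hood edges
y=np.radians(13.3); L=(C-[.667,.130,0])@R.from_euler("z",y).as_matrix()
def st(nm,m): q=L[m&(d>0)]; print(nm,len(q),np.median(q,0).round(4),np.percentile(q[:,2],[10,90]).round(4))
st("hood top",(abs(L[...,0]+.01)<.045)&(abs(L[...,1])<.045)&(np.hypot(L[...,0]+.01,L[...,1])>.036)&(L[...,2]>.27))
st("grey disc",(np.hypot(L[...,0],L[...,1])<.03)&(L[...,2]>.06)&(L[...,2]<.13))
H=cv2.cvtColor(p,cv2.COLOR_RGB2HSV)
for lo,hi,z in ((105,125,.117),(3,18,.167)):
  for sg in (-1,1):
    m=(H[...,0]>lo)&(H[...,0]<hi)&(H[...,1]>100)&(abs(L[...,2]-z)<.02)&(L[...,1]*sg>0.01)&(np.hypot(L[...,0],L[...,1])<.1)
    q=L[m]; print(len(q),q.min(0).round(4),q.max(0).round(4),np.argwhere(m)[:,::-1].min(0),np.argwhere(m)[:,::-1].max(0))
cv2.imwrite("pics/crop1.png",cv2.resize(p[180:315,270:370,::-1],None,fx=4.4,fy=4.4,interpolation=cv2.INTER_CUBIC))
E
```

```text
wrist disc plane (array([ 0.5948, -0.109 ,  0.1492]), array([-0.0019,  0.0015,  0.1492]), 5374)
scene disc plane (array([ 0.5952, -0.1084,  0.1508]), array([-0.0022, -0.01  ,  0.1508]), 186)
wrist before (array([ 0.5953, -0.109 ,  0.0648]), array([-0.0023,  0.0006,  0.0648]), 2125)
scene before (array([ 0.605 , -0.1044,  0.0155]), array([0.0516, 0.0168, 0.0155]), 135)
hood top 478 [0.0044 0.0017 0.2925] [0.2914 0.2947]
grey disc 328 [0.0084 0.0022 0.1029] [0.0755 0.1046]
15 [ 0.0394 -0.0405  0.1105] [ 0.0443 -0.0303  0.1216] [300 265] [304 268]
16 [0.0402 0.0317 0.1113] [0.0429 0.0419 0.1202] [330 269] [334 272]
34 [-0.0349 -0.0495  0.1613] [ 0.044  -0.0297  0.18  ] [299 230] [306 253]
26 [0.0294 0.0303 0.1501] [0.0436 0.0431 0.1749] [332 252] [338 256]
```

View pics/crop1.png

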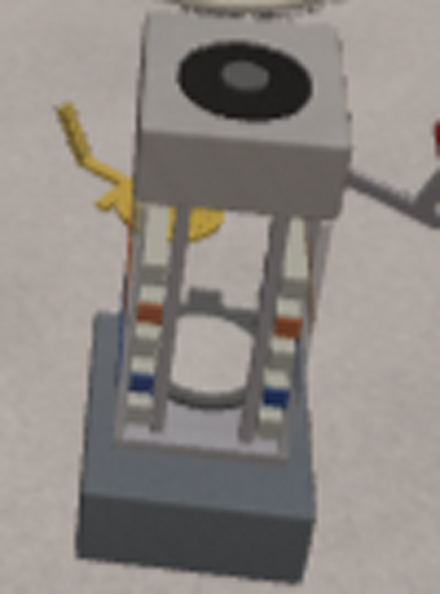

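```bash
cat >> h.py <<'E'
CY=np.radians(13.3); CO=np.array([.6669,.1305,0]); ZB=.1235; ZO=.1755
def sl(x,y,z,tilt,off=(0,0)):
    return pose(CO+R.from_euler("z",CY).apply([x-off[0],y-off[1],z]),CY,flip=1,tilt=tilt)
def inx(tilt,off=(0,0)):
    "disc centre in slot axes from the tool"
    s=manip.read_state(); return R.from_euler("z",-CY).apply(s["tcp_pos"]-sl(0,0,0,tilt,off)[0])
E
python3 - <<'E'
from h import *
off=(-.0006,.0005)
P=sl(-.16,0,ZB+.003,20,off)
manip.move_straight(P[0],feed=.12,ori=P[1])
print(inx(20,off),manip.read_state()["contact_force"])
for x,f in ((-.07,.08),(.005,.04)):
    hit=manip.move_straight(sl(x,0,ZB+.003,20,off)[0],feed=f,force_limit=8)
    s=manip.read_state(); print(hit,inx(20,off).round(4),s["contact_force"].round(1),s["time_s"])
    if hit: break
shot("scene","s3.png")
E
```

```text
[-0.15971297 -0.00036766  0.126575  ] [ 0.24455885 -0.42510007 -0.63850315]
False [-0.0705  0.      0.1264] [-0.7 -0.2 -1.5] 8.5167
True [-2.400e-03  1.000e-04  1.257e-01] [-0.4  0.5 -1.2] 10.0417
```

```bash
python3 - <<'E'
from h import *
s=manip.read_state(); p=s["tcp_pos"].copy()
p[2]-=.005
print(manip.move_straight(p,feed=.02,force_limit=4),inx(20,(-.0006,.0005)).round(4))
manip.open_jaws()
q=manip.read_state(); r=R.from_quat(q["eef_rot"])
manip.move_straight(q["tcp_pos"]-r.apply([0,0,.12]),feed=.15)
manip.hold(.1)
s=shot("scene"); np.savez("s4.npz",p=s[0],d=s[1],K=s[2],T=s[3])
C=cloud(s[1],s[2],s[3]); L=(C-CO)@R.from_euler("z",CY).as_matrix()
H=cv2.cvtColor(s[0],cv2.COLOR_RGB2HSV)
m=(H[...,0]>105)&(H[...,0]<125)&(H[...,1]>100)&(np.hypot(L[...,0],L[...,1])<.15)&(L[...,2]>.09); Q_=L[m]
print(len(Q_),np.percentile(Q_,[2,25,50,75,98],axis=0).round(4),manip.read_state()["time_s"])
cv2.imwrite("pics/crop2.png",cv2.resize(s[0][150:310,270:390,::-1],None,fx=3.7,fy=3.7,interpolation=cv2.INTER_CUBIC))
w=shot("wrist"); np.savez("w4.npz",p=w[0],d=w[1],K=w[2],T=w[3]); cv2.imwrite("pics/w4.png",w[0][:,:,::-1])
E
```

```text
True [-2.600e-03  1.000e-04  1.223e-01]
179 [[-0.0819 -0.0392  0.112 ]
 [-0.0492 -0.0036  0.1268]
 [-0.0317  0.0017  0.1282]
 [ 0.0356  0.0158  0.1291]
 [ 0.043   0.0396  0.1379]] 12.7167
```

View pics/crop2.png

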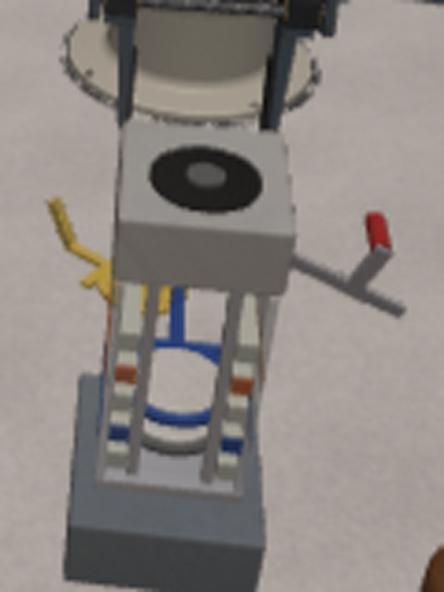

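View pics/w4.png

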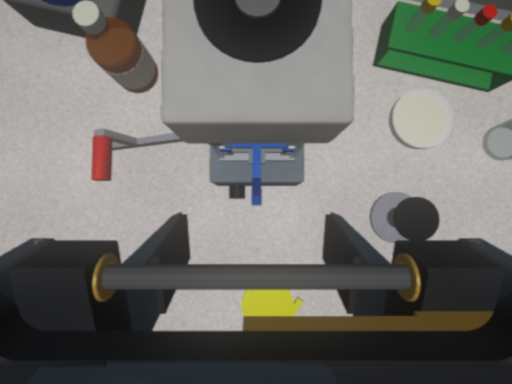

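Blue lies level on the blue-marked floor (the ring spans both blue marks in the crop), and the wrist view shows the handle sticking out straight at (257,180). I check the depth against the hood's rear face, then go on to orange.

```bash
python3 - <<'E'
from h import *
f=np.load("s4.npz");p,d,K,T=[f[k] for k in "pdKT"]; L=(cloud(d,K,T)-CO)@R.from_euler("z",CY).as_matrix()
m=(d>0)&(abs(L[...,1])<.045)&(L[...,2]>.25)&(L[...,2]<.28)&(L[...,0]>.02); print("hood rear x",np.percentile(L[m][:,0],[10,50,90]).round(4))
H=cv2.cvtColor(p,cv2.COLOR_RGB2HSV)
m=(H[...,0]>105)&(H[...,0]<125)&(H[...,1]>100)&(abs(L[...,1])<.012)&(L[...,2]>.12)&(L[...,2]<.132)
v=L[m]; print("ring rear",v[v[:,0]>0][:,0].min().round(4),v[v[:,0]>0][:,0].max().round(4),"front",v[(v[:,0]<-.02)&(v[:,0]>-.06)][:,0].min().round(4),v[(v[:,0]<-.02)&(v[:,0]>-.06)][:,0].max().round(4))
f=np.load("w4.npz");p,d,K,T=[f[k] for k in "pdKT"]; L=(cloud(d,K,T)-CO)@R.from_euler("z",CY).as_matrix()
m=(d>0)&(abs(L[...,1])<.04)&(L[...,2]>.285); print("wrist hood top z",np.median(L[m][:,2]),"front x",np.percentile(L[m][:,0],1), "y range",np.percentile(L[(d>0)&(L[...,2]>.285)&(abs(L[...,1])<.07)][:,1],[1,99]))
H=cv2.cvtColor(p,cv2.COLOR_RGB2HSV); m=(H[...,0]>105)&(H[...,0]<125)&(H[...,1]>100)&(abs(L[...,1])<.02)&(L[...,2]>.14)&(L[...,0]<0)
b=L[m]; print("bar: top",b[b[:,2]>.155].mean(0).round(4),b[:,0].min().round(4),b[:,2].max().round(4))
# orange pose now
c=disc(*[np.load("w1.npz")[k] for k in "pKT"],"orange",.06,(459,128)); print(c)
o=([*c[0],.06],c[1])
for t in (15,20,25,30):
  for a in (pose(*o,flip=1,tilt=t),pose(*o,back=.07,flip=1,tilt=t),sl(-.16,0,ZO,t),sl(0,0,ZO,t)):
    q=manip.inverse_kinematics(*a); print(t,None if q is None else q.round(2))
E
```

```text
hood rear x [0.0423 0.0438 0.0452]
ring rear 0.0291 0.0392 front -0.0588 -0.0317
wrist hood top z 0.3447278301823825 front x -0.1525615118475957 y range [-0.06643472  0.06698289]
bar: top [-0.1019  0.0003  0.1682] -0.1129 0.4326
(array([ 0.51586828, -0.32835657]), np.float64(-0.13998217598535737), np.float64(0.033381899840155965), np.float64(0.0667898804066871), np.float64(0.1166183970423335))
15 [-0.87  0.5   1.93  0.34  0.54  0.57]
15 [-0.89  0.36  1.9   0.28  0.71  0.62]
15 [-0.02  0.15  2.04  0.1   0.7   1.25]
15 [0.06 0.37 1.7  0.06 0.82 1.36]
20 [-0.91  0.5   1.99  0.57  0.46  0.31]
20 [-0.95  0.35  1.97  0.44  0.62  0.43]
20 [-0.05  0.13  2.11  0.17  0.57  1.16]
20 [0.05 0.34 1.78 0.1  0.68 1.32]
25 [-0.95  0.51  2.05  0.88  0.41 -0.03]
25 [-1.01  0.35  2.04  0.66  0.56  0.17]
25 [-0.07  0.11  2.18  0.3   0.45  1.02]
25 [0.04 0.32 1.85 0.16 0.54 1.26]
30 [-1.    0.53  2.11  1.23  0.41 -0.43]
30 [-1.08  0.37  2.11  0.93  0.53 -0.15]
30 [-0.1   0.11  2.25  0.54  0.32  0.76]
30 [0.03 0.31 1.92 0.27 0.4  1.15]
```

```bash
sed -i 's/CO=np.array.*; ZB/CO=np.array([.6646,.1300,0]); ZB/' h.py; python3 - <<'E'
from h import *
t=27
o=([.5158,-.3284,.06],-.140)
manip.move_to(*pose(*o,back=.09,flip=1,tilt=t))
w=shot("wrist"); c=disc(w[0],w[2],w[3],"orange",.06); print(c[0],c[1:])
if np.hypot(*(c[0]-o[0][:2]))<.008 and abs(c[1]-o[1])<.08: o=([*c[0],.06],c[1])
P=pose(*o,flip=1,tilt=t)
print(manip.move_straight(P[0],feed=.1,ori=P[1],force_limit=15))
manip.grab(25); p=manip.read_state()["tcp_pos"].copy(); p[2]+=.125
manip.move_straight(p,feed=.12)
w=shot("wrist"); C=cloud(w[1],w[2],w[3]); print(disc(w[0],w[2],w[3],"orange",.185)[:2],o)
m=(np.hypot(C[...,0]-o[0][0],C[...,1]-o[0][1])<.028)&(C[...,2]>.1); q=C[m]; k=q.mean(0); print(k,np.linalg.lstsq(np.c_[q[:,:2]-k[:2],np.ones(len(q))],q[:,2],rcond=None)[0])
s=manip.read_state(); print(s["grip_width"],s["time_s"])
E
```

```text
[ 0.51568073 -0.32859877] (np.float64(-0.120936744094624), np.float64(0.0333814816639203), np.float64(0.06718370133370348), np.float64(0.10258560345475569))
False
(array([ 0.51519106, -0.32773264]), np.float64(-0.1252585863380886)) ([np.float64(0.51568072537193), np.float64(-0.3285987737666113), 0.06], np.float64(-0.120936744094624))
[ 0.51518912 -0.32857101  0.18894456] [-0.00144854  0.00248245  0.18894456]
0.009843548300186517 17.95
```

```bash
python3 - <<'E'
from h import *
off=(-.0005,.0003); t=27
P=sl(-.17,0,ZO+.012,t,off); manip.move_straight(P[0],feed=.15,ori=P[1])
for x,f in ((-.10,.08),(-.07,.08),(.008,.04)):
    hit=manip.move_straight(sl(x,0,ZO+.003,t,off)[0],feed=f,force_limit=8)
    s=manip.read_state(); print(hit,inx(t,off).round(4),s["contact_force"].round(1),s["time_s"])
    if hit: break
if hit and inx(t,off)[0]>-.005:
    p=manip.read_state()["tcp_pos"].copy(); p[2]-=.006
    print(manip.move_straight(p,feed=.02,force_limit=4),inx(t,off).round(4))
    manip.open_jaws()
    q=manip.read_state(); r=R.from_quat(q["eef_rot"])
    manip.move_straight(q["tcp_pos"]-r.apply([0,0,.12]),feed=.15)
s=shot("scene"); np.savez("s5.npz",p=s[0],d=s[1],K=s[2],T=s[3]); print(manip.read_state()["time_s"])
cv2.imwrite("pics/crop3.png",cv2.resize(s[0][150:310,270:390,::-1],None,fx=3.7,fy=3.7,interpolation=cv2.INTER_CUBIC))
H=cv2.cvtColor(s[0],cv2.COLOR_RGB2HSV); C=cloud(s[1],s[2],s[3])
m=((H[...,0]<4)|(H[...,0]>175))&(H[...,1]>150)&(np.hypot(C[...,0]-.57,C[...,1]-.234)<.05); print("knob",np.median(C[m],0),len(C[m]))
E
```

```text
False [-1.005e-01  1.000e-04  1.784e-01] [ 0.4 -0.2 -0.1] 21.7167
False [-7.010e-02  1.000e-04  1.783e-01] [0.1 0.1 0.8] 22.2417
True [1.000e-04 2.000e-04 1.777e-01] [-1.5 -0.2 -1.7] 23.8167
True [-1.000e-04  1.000e-04  1.741e-01]
26.3583
knob [0.57193999 0.23447352 0.21939769] 39
```

View pics/crop3.png

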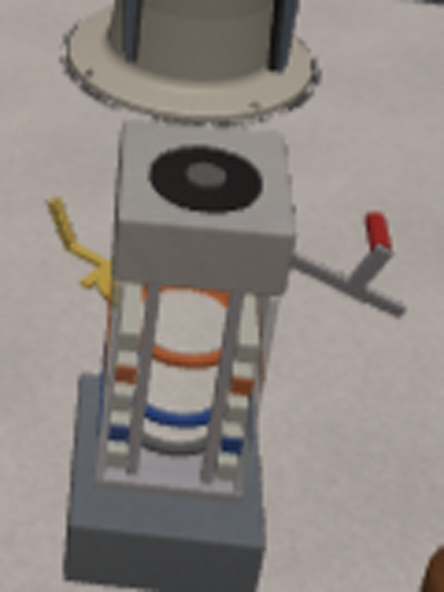

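```bash
cat >> h.py <<'E'
PV=np.array([-.08,.034,.042+ZO])
def kp(phi,gap,flip=0,roll=45,dn=0):
    t=np.radians(roll); z=np.array([0,-np.sin(t),-np.cos(t)]); y=np.array([0,np.cos(t),-np.sin(t)]); r=R.from_euler("z",CY)*R.from_matrix(np.c_[np.cross(y,z),y,z])
    k=PV+.092*np.array([0,np.sin(phi),-np.cos(phi)]); tip=k-z*(.007+gap)
    if flip: r=r*R.from_euler("z",np.pi)
    return CO+R.from_euler("z",CY).apply(tip-z*manip.tip_extent), r.as_quat()
E
python3 - <<'E'
from h import *
for roll in (35,45):
 for fl in (0,1):
  for phi,g in ((1.57,.06),(1.57,0),(1,0),(.38,0),(.38,.08)):
    q=manip.inverse_kinematics(*kp(phi,g,fl,roll)); print(roll,fl,phi,g,None if q is None else q.round(2))
print(manip.read_state()["joint_positions"].round(2))
E
```

```text
35 0 1.57 0.06 [ 0.66  0.59  1.18 -0.55  1.64 -1.1 ]
35 0 1.57 0 [ 0.62  0.61  1.29 -0.56  1.51 -1.08]
35 0 1 0 [ 0.6   0.65  1.35 -0.57  1.41 -1.03]
35 0 0.38 0 [ 0.53  0.67  1.43 -0.6   1.3  -1.02]
35 0 0.38 0.08 [ 0.6   0.62  1.32 -0.57  1.46 -1.06]
35 1 1.57 0.06 [ 0.66  0.59  1.18 -0.55  1.64  2.04]
35 1 1.57 0 [ 0.62  0.61  1.29 -0.56  1.51  2.07]
35 1 1 0 [ 0.6   0.65  1.35 -0.57  1.41  2.11]
35 1 0.38 0 [ 0.53  0.67  1.43 -0.6   1.3   2.12]
35 1 0.38 0.08 [ 0.6   0.62  1.32 -0.57  1.46  2.08]
45 0 1.57 0.06 [ 0.74  0.67  1.15 -0.68  1.73 -1.03]
45 0 1.57 0 [ 0.68  0.68  1.26 -0.69  1.6  -1.  ]
45 0 1 0 [ 0.66  0.73  1.32 -0.7   1.51 -0.94]
45 0 0.38 0 [ 0.6   0.75  1.4  -0.73  1.4  -0.92]
45 0 0.38 0.08 [ 0.68  0.71  1.29 -0.69  1.56 -0.96]
45 1 1.57 0.06 [ 0.74  0.67  1.15 -0.68  1.73  2.11]
45 1 1.57 0 [ 0.68  0.68  1.26 -0.69  1.6   2.14]
45 1 1 0 [ 0.66  0.73  1.32 -0.7   1.51  2.2 ]
45 1 0.38 0 [ 0.6   0.75  1.4  -0.73  1.4   2.23]
45 1 0.38 0.08 [ 0.68  0.71  1.29 -0.69  1.56  2.18]
[0.   0.09 1.83 0.15 0.77 1.26]
```

```bash
python3 - <<'E'
from h import *
manip.grab(10)
s=manip.read_state(); manip.move_straight(s["tcp_pos"]+R.from_euler("z",CY).apply([-.06,0,.05]),feed=.2)
manip.move_to(*kp(1.6,.10,1))
manip.move_straight(kp(1.6,.002,1)[0],feed=.1,force_limit=15)
for ph in np.arange(1.5,.25,-.1):
    hit=manip.move_straight(kp(ph,0,1)[0],feed=.06,force_limit=12)
    if hit: break
s=manip.read_state(); print(hit,ph,s["contact_force"].round(1),s["time_s"])
w=shot("scene"); np.savez("s6.npz",p=w[0],d=w[1],K=w[2],T=w[3])
cv2.imwrite("pics/crop4.png",cv2.resize(w[0][120:310,250:410,::-1],None,fx=3.1,fy=3.1,interpolation=cv2.INTER_CUBIC))
E
```

```text
True 0.29999999999999893 [-15.6  23.8  20. ] 34.45
```

View pics/crop4.png

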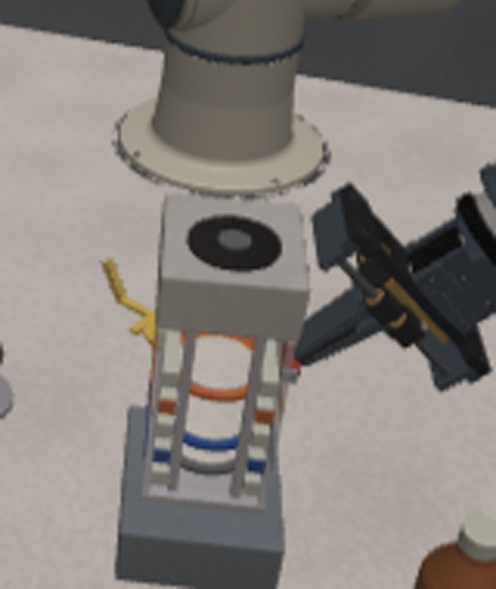

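The keeper hit its hard stop, with the red knob now at (292,370) in the crop. I back off and check from the retracted pose.

```bash
python3 - <<'E'
from h import *
s=manip.read_state(); r=R.from_quat(s["eef_rot"])
manip.move_straight(s["tcp_pos"]-r.apply([0,0,.12]),feed=.15)
for nm in ("wrist","scene"):
    w=shot(nm); L=(cloud(w[1],w[2],w[3])-CO)@R.from_euler("z",CY).as_matrix(); H=cv2.cvtColor(w[0],cv2.COLOR_RGB2HSV)
    m=((H[...,0]<4)|(H[...,0]>175))&(H[...,1]>140)&(w[1]>0)&(abs(L[...,0]+.07)<.06)&(abs(L[...,1]-.07)<.07)&(L[...,2]>.09)
    q=L[m]; print(nm,len(q),np.median(q,0).round(4) if len(q) else 0,"closed:",[-.073,.068,ZO-.043])
    if nm=="scene":
        for c,lo,hi,z in (("blue",105,125,.1285),("orange",3,18,.1805)):
            k=(H[...,0]>lo)&(H[...,0]<hi)&(H[...,1]>100)&(abs(L[...,2]-z)<.004)&(abs(L[...,1])<.02)&(L[...,0]>0); v=L[k]; print(c,v[:,0].max().round(4),np.median(v,0).round(4))
    cv2.imwrite(f"pics/f_{nm}.png",w[0][:,:,::-1])
s=manip.read_state(); print(s["contact_force"].round(1),s["time_s"])
E
```

```text
wrist 245 [-0.0686  0.0718  0.1361] closed: [-0.073, 0.068, 0.1325]
scene 8 [-0.0626  0.0702  0.1394] closed: [-0.073, 0.068, 0.1325]
blue 0.042 [ 0.0367 -0.0007  0.1281]
orange 0.0415 [0.0378 0.0005 0.1798]
[ 0.7 -0.  -0.7] 35.5667
```

View pics/f_wrist.png

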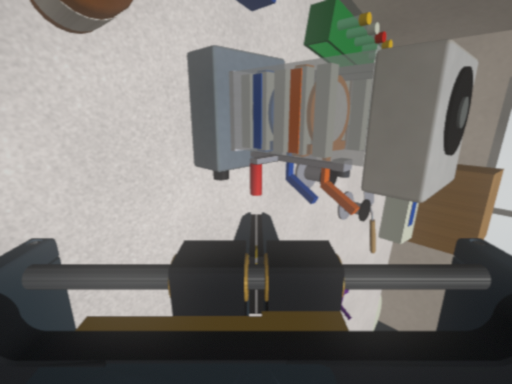

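The wrist view shows the knob at (256,178). Its visible surface is about 5 mm outward and up from the closed position, which fits the 7 mm radius. The blade lies straight across at (300,160), both discs are seated, and nothing is touched.

```bash
python3 -c "
from h import *
print(manip.hand_in())"
```

```text
the job is handed in; nothing more can be done
None
```

I handed the job in at about 36 s: by my final camera checks, blue and orange are home and level in their marked slots, the keeper is closed against its stop, and the robot touches nothing. The hand-in call returned no verdict.

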